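# Nest the lab ware and slide it under the shelf

## Robot

A 6-joint arm with a two-finger parallel gripper is mounted at the origin on the work surface. World frame = base frame: x ahead of the robot, y to its left, z up, the work surface at z = 0. Lengths are in m, angles in rad, forces in N, time in s.
With the tool pointing down it reaches from about 0.25 to 0.725 m from the base axis. Payload 4 kg.
Tool frame: the origin (TCP) lies at the very end of the fingers, on their centre line; the grasp point (between the pads) lies 19 mm behind it (env.tcp_to_grasp is the distance from the TCP to the grasp point, in m); z points along the fingers, y is the line along which they close (so a half turn about z gives the same grasp; the last joint's range is limited). The gripper opens to 85 mm and grips with 20 to 120 N. Pads are 22 mm wide; open, the fingers measure 114 mm over their backs; the gripper's body (76 mm by 85 mm) begins 54 mm behind the grasp point. The pads swing forward as they close: fully open they stand 13 mm farther back than shut.
Start: joints at [-1.28, 0.241, 0.005, 1.335, 0, 1.571], TCP at [0.143, -0.479, 0.231] pointing down, gripper open.
Joint ranges: [-2.72, 2.72], [-1.05, 1.87], [-1.09, 1.28], [-1.99, 2.15], [-1.42, 1.44], [-3.14, 3.14]. Speed limits (rad/s): [2.79, 2.79, 3.14, 3.14, 3.14, 3.14].

## Interface

Orientations are given as a unit quaternion [w, x, y, z].
In Python, from bench import monitor, capture, calibration, env gives the robot as it stands.
- The arm moves only by the tool apply_moves, never from a script. Its argument "rows" is a list of rows, each an object of numbers: "tx", "ty", "tz": the shift along the world's x, y, z each as a share of 400 mm, from -1 to 1; "ax", "ay", "az": the turn, a rotation vector about the world's x, y, z each as a share of 60 degrees, from -1 to 1; "gripper": the opening, from -1 (shut) to 1 (fully open). A call has 1 to 8 rows; each row is the pose to reach, as a shift and turn from the pose commanded when the call began; what a row does not reach only later rows make up. A row lasts 1/8 s, in which the tool goes at most 62.5 mm and 10.7 degrees, less where a joint would pass 70% of its speed; a pose out of reach is approached as far as the arm can. A call with a number of a shift or a turn outside -1 to 1 is refused whole. A call with a gripper value outside its range is refused whole. The fingers move at their own pace and stop on an object; "squeeze" is the grip in N (left out, the last holds). Time passes only in rows, so rows that repeat a pose let the fingers close. It gives the time, the measured TCP pose, the force, the opening and the grip force at its end, in the units of the state.
- monitor.state(): the state, without advancing time (a new reading comes with each control period).
- capture(name): name is "side" or "top"; returns (picture, depth): 384x512x3 uint8, blue, green, red; 384x512 float32, m along the optical axis (not along the pixel's ray), 0 where there is no reading.
- calibration(name): a dict with "fx", "fy", "cx", "cy" (pixels), "view" (4x4, takes a point from world to camera coordinates). Camera axes: x right, y down, z forward; pixel columns grow to the right and rows downward; lengths in m; the calibration is good to about 2 mm. A picture is of the moment at which its call begins. calibration takes no time and is no camera call.
- env.job_done(): hands the job in; it is judged then, once.
The state is a dict: "clock": time; "joint_positions": joint angles; "qvel": joint speeds; "effort": joint torques, N m; "tcp_pos": TCP position; "tool_rot": TCP orientation; "contact_force": force on the tool from outside, world axes, zero at the start; "torque": the same for the moment, N m; "gripper_width": finger opening in m; "grasp_force": force on a finger pad.
Only numpy, scipy, OpenCV 4.12 (cv2) and the standard library are available. Lean on these libraries where they do the work, as an engineer would, in place of code of your own. Each camera call takes 0.05 s, during which the arm holds its last target. There are 200 camera calls.

## Task

Tidy the washed lab ware: nest the three round vessels in size order, the blue beaker standing in the green dish and the orange beaker standing in the blue one, while the dish is still out in front of the low clear shelf. Then slide the whole nest along the bench, without lifting the dish, into the bay under the shelf so that it stands over the yellow ring. Leave the two bottles and the shelf alone.

Things in the scene. Friction and masses are not known exactly. Their poses are not given: they have to be found in the camera images.
- dish: Green plastic round straight-sided dish (crystallising dish), outer diameter 124 mm, 70 mm high, wall 5 mm (inner diameter 114 mm), floor 5 mm thick, 0.25 to 0.5 kg. Stands on the bench. Origin: centre of the underside; z up, axially symmetric.
- wide_beaker: Blue round plastic beaker, body outer diameter 92 mm, 105 mm high, wall 4 mm (inner diameter 84 mm), floor 5 mm thick; its top 22 mm is a thick rim band of outer diameter 100 mm, 8 mm thick, to pinch from above. Nested, its rim is 110 mm above the bench. About 0.14 kg. Origin: centre of the underside; z up.
- tall_beaker: Orange round plastic tall beaker, outer diameter 66 mm, 135 mm high, wall 4 mm, floor 5 mm thick. Nested it tops out 145 mm above the bench, 35 mm above the blue rim. About 0.09 kg. Origin: centre of the underside; z up.
- shelf: Fixed low shelf: clear plate 160 (x) by 202 mm (y), underside 170, top 178 mm above the bench, on posts 12 mm thick at x +-72, y +-91 mm. Bay below entered from its -x side (robot side), 170 mm wide between 30 mm high side rails; a like rail at x = 80 mm closes the far side. Origin: on the bench under the plate's middle; x points into the bay, z up.
- bay (a point): Centre of the flat yellow ring (outer diameter 132 mm) on the bench in the bay, where the dish must stand: the shelf's origin.
- bottle_a: Bystander: glass bottle with a blue screw cap, 70 mm diameter, 142 mm high, fuller. Origin: centre of the underside.
- bottle_b: Bystander: glass bottle with a blue screw cap, 70 mm diameter, 142 mm high, less full. Origin: centre of the underside.

How it is judged:
On the way:
1. Nested, upright, at rest: blue beaker on the dish's floor, orange on the blue one's floor, the dish's centre still at least 120 mm in front (shelf's -x side) of the ring's centre (horizontal distance between wide_beaker and dish below 0.014 m and z of wide_beaker in the frame of dish between 0.002 and 0.009 m and horizontal distance between tall_beaker and wide_beaker below 0.014 m and z of tall_beaker in the frame of wide_beaker between 0.002 and 0.009 m and angle between each of dish, wide_beaker, tall_beaker's own z axis and vertical below 0.08 rad and linear speed of each of dish, wide_beaker, tall_beaker below 0.02 m/s and x of dish in the frame of shelf below -0.12 m), for 0.2 s.
At the end, for the whole second after the job is handed in: The dish stands flat on the bench with its centre within 15 mm of the ring's centre; the blue beaker stands on the dish's floor, the orange beaker on the blue one's floor (each fully down, within 4 mm), all upright within 4.5 degrees and at rest (horizontal distance between wide_beaker and dish below 0.014 m and z of wide_beaker in the frame of dish between 0.002 and 0.009 m and horizontal distance between tall_beaker and wide_beaker below 0.014 m and z of tall_beaker in the frame of wide_beaker between 0.002 and 0.009 m and angle between each of dish, wide_beaker, tall_beaker's own z axis and vertical below 0.08 rad and linear speed of each of dish, wide_beaker, tall_beaker below 0.02 m/s and horizontal distance between dish and bay below 0.015 m and height (world z) of dish below 0.004 m); the robot touches nothing.
It fails at once if The dish is lifted more than 10 mm off the bench, or tilted more than 10 degrees (height (world z) of dish above 0.01 m or angle between dish's own z axis and vertical above 0.175 rad).
It fails at once if A beaker is laid over (tilted more than 40 degrees) (angle between any of wide_beaker, tall_beaker's own z axis and vertical above 0.7 rad).
It fails at once if A beaker is dropped into the vessel that takes it: it comes down inside or over it faster than 0.6 m/s (a free fall of about 20 mm) ((horizontal distance between wide_beaker and dish below 0.03 m and z of wide_beaker in the frame of dish below 0.13 m and linear speed of wide_beaker above 0.6 m/s) or (horizontal distance between tall_beaker and wide_beaker below 0.03 m and z of tall_beaker in the frame of wide_beaker below 0.13 m and linear speed of tall_beaker above 0.6 m/s)).
It fails at once if A bottle is moved more than 20 mm or tilted more than 15 degrees (distance of any of bottle_a, bottle_b from where it was at the start of the episode above 0.02 m or angle between any of bottle_a, bottle_b's own z axis and vertical above 0.26 rad).
It fails at once if The robot or a vessel presses on the shelf with more than 20 N (contact force between shelf and the arm above 20 N or contact force between shelf and the fingers above 20 N or contact force between shelf and dish above 20 N or contact force between shelf and wide_beaker above 20 N or contact force between shelf and tall_beaker above 20 N).
It also fails if it takes over 72 s, if anything falls off the work surface, if the arm or the gripper's body presses on something with over 40 N, if the wrist force passes 120 N, or if a joint passes its speed limit or range.

## Working session

There is one attempt and no reset: what is moved stays moved. The work goes in short steps, Python scripts to look and compute and a tool call to move; the robot and the scene stay as the last step left them, time stands still between calls to the robot, and variables do not carry over. Pictures are saved under pics/ and viewed, at most 10 in all, crops included, and the job is handed in when it is done.

Besides the shell and the picture viewer there is one more tool, called after "Emit:" by a JSON object that holds its "method" and its "body". apply_moves: Moves the arm, as the interface text tells. Shift numbers are shares of 400 mm and turn numbers shares of 60 degrees, none past 1 either way. Its arguments: {"type":"object","properties":{"rows":{"type":"array","items":{"type":"object","properties":{"tx":{"type":"number"},"ty":{"type":"number"},"tz":{"type":"number"},"ax":{"type":"number"},"ay":{"type":"number"},"az":{"type":"number"},"gripper":{"type":"number"}}}},"squeeze":{"type":"number"}},"required":["rows"]}

```bash
mkdir -p pics; ls; python3 - <<'E'
from bench import monitor,capture,calibration,env
import cv2,numpy as np
for n in("side","top"):
    p,d=capture(n); cv2.imwrite(f"pics/{n}0.png",p); np.save(f"pics/{n}0.npy",d)
    c=calibration(n); print(n,c['fx'],c['cx'],c['cy'],np.round(c['view'],3).tolist(),np.mean(d>0))
s=monitor.state(); print(s['tcp_pos'],s['tool_rot'],s['gripper_width'],env.tcp_to_grasp,s['clock'])
E
```

```text
pics
side 442.8130030519883 254.50482728441958 191.3657463733266 [[-0.996, -0.086, -0.01, 0.537], [-0.055, 0.716, -0.696, 0.044], [0.067, -0.693, -0.718, 1.05], [0.0, 0.0, 0.0, 1.0]] 0.9959004720052084
top 391.65523447714617 253.5916659747598 182.26411662221827 [[0.029, -1.0, 0.005, -0.019], [-0.999, -0.029, -0.042, 0.541], [0.042, -0.003, -0.999, 1.066], [0.0, 0.0, 0.0, 1.0]] 0.9959818522135416
[ 0.14321039 -0.47845185  0.2304994 ] [-9.28257366e-04  9.89445743e-01  1.44900801e-01 -1.34702530e-04] 0.08551521218849173 0.0187 0.1
```

View pics/side0.png

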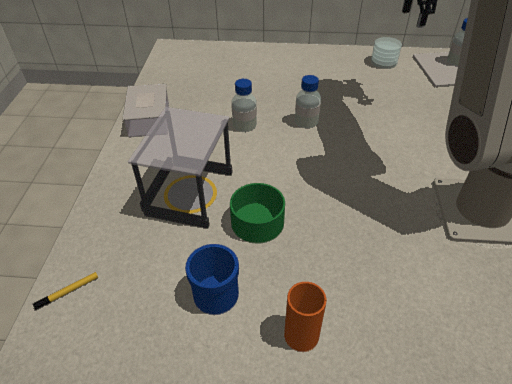

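View pics/top0.png

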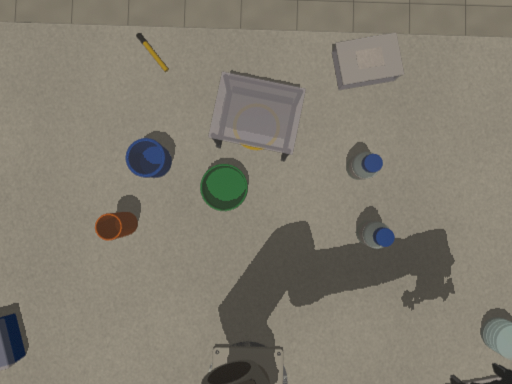

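```bash
cat > h.py <<'E'
from bench import monitor,capture,calibration,env
import cv2,numpy as np
from scipy.optimize import least_squares
def pts(n,d):
    c=calibration(n); v,u=np.mgrid[:384,:512]
    P=np.stack([(u-c['cx'])/c['fx']*d,(v-c['cy'])/c['fy']*d,d],-1)
    V=np.array(c['view']); return (P-V[:3,3])@V[:3,:3]
def plane(n,uv,z):
    c=calibration(n);V=np.array(c['view']);uv=np.asarray(uv,float).reshape(-1,2)
    r=np.c_[(uv[:,0]-c['cx'])/c['fx'],(uv[:,1]-c['cy'])/c['fy'],np.ones(len(uv))]@V[:3,:3]
    o=-V[:3,:3].T@V[:3,3]; return o+r*((z-o[2])/r[:,2])[:,None]
HUE=dict(green=(50,80),blue=(105,125),orange=(3,16),yellow=(20,32))
def mask(p,k,s=120,v=40):
    h=cv2.cvtColor(p,cv2.COLOR_BGR2HSV);a,b=HUE[k]
    return cv2.inRange(h,(a,s,v),(b,255,255))>0
def circ(q,r):
    f=lambda x:np.hypot(q[:,0]-x[0],q[:,1]-x[1])-r
    s=least_squares(f,(q.max(0)+q.min(0))[:2]/2,loss='soft_l1',f_scale=.002); return s.x,np.sqrt(np.mean(s.fun**2))
def rims(n,p,d,zs):
    P=pts(n,d)
    for k,(z,r) in zs.items():
        m=mask(p,k)
        if k=='blue': # drop bottle caps
            c,l,st,_=cv2.connectedComponentsWithStats(m.astype('uint8')); m=l==1+np.argmax([np.sum(m&(l==i)&(abs(P[...,2]-z)<.012)) for i in range(1,c)])
        q=P[m&(abs(P[...,2]-z)<.008)]
        if len(q)>10: print(n,k,len(q),'z95',np.round(np.percentile(q[:,2],95),4),'c',np.round(circ(q,r)[0],4),'rms',round(circ(q,r)[1],4))
E
python3 - <<'E'
from h import *
Z=dict(green=(.070,.0595),blue=(.105,.046),orange=(.135,.031))
for n in('side','top'):
    p=cv2.imread(f'pics/{n}0.png');d=np.load(f'pics/{n}0.npy'); rims(n,p,d,Z)
    m=mask(p,'yellow',60); c=(190,193) if n=='side' else (257,125)
    m[:c[1]-45]=0;m[c[1]+45:]=0;m[:,:c[0]-45]=0;m[:,c[0]+45:]=0
    v,u=np.nonzero(m); q=plane(n,np.c_[u,v],0); print(len(q),circ(q,.062),q.min(0),q.max(0))
    P=pts(n,d); s=P[(abs(P[...,2]-.178)<.006)&(P[...,0]>.4)&(abs(P[...,1])<.25)]
    if len(s)>50: print('plate',len(s),cv2.minAreaRect(s[:,:2].astype('float32')))
E
```

```text
side green 400 z95 0.0702 c [0.5259 0.0793] rms 0.0017
side blue 690 z95 0.1055 c [0.5938 0.2771] rms 0.0025
side orange 381 z95 0.1357 c [0.4205 0.3503] rms 0.0013
463 (array([ 0.69968807, -0.00271826]), np.float64(0.003410200713199538)) [ 6.33838310e-01 -6.71584020e-02 -1.11022302e-16] [7.65183958e-01 6.30823420e-02 1.11022302e-16]
plate 4365 ((0.6999220252037048, -0.0030201077461242676), (0.20721644163131714, 0.16181863844394684), 79.99909210205078)
top green 79 z95 0.0733 c [0.5229 0.0757] rms 0.001
top blue 295 z95 0.1076 c [0.5922 0.2723] rms 0.0022
top orange 170 z95 0.1373 c [0.4184 0.346 ] rms 0.0013
125 (array([ 0.69810471, -0.0050017 ]), np.float64(0.00285327265823034)) [ 0.63162063 -0.05917815  0.        ] [0.6889651  0.05886406 0.        ]
plate 5802 ((0.6981595754623413, -0.004662930965423584), (0.20238631963729858, 0.16103287041187286), 80.09646606445312)
```

The side view shows the shelf and ring around (190,193), the green dish at (257,212), blue beaker at (214,278) and orange beaker at (304,316). In the top view, both bottles are well off to the right. The shelf is yawed about -10°. I'll pinch the -y side of the blue rim.

Emit:
{"method": "apply_moves", "body": {"rows": [{"tx":0.635,"ty":1,"az":-0.28,"gripper":0.1},{"tx":0.635,"ty":1,"az":-0.28,"gripper":0.1},{"tx":0.635,"ty":1,"az":-0.28,"gripper":0.1},{"tx":0.635,"ty":1,"az":-0.28,"gripper":0.1},{"tx":0.635,"ty":1,"az":-0.28,"gripper":0.1},{"tx":0.635,"ty":1,"az":-0.28,"gripper":0.1},{"tx":0.635,"ty":1,"az":-0.28,"gripper":0.1},{"tx":0.635,"ty":1,"az":-0.28,"gripper":0.1}], "squeeze": 30}}

```text
$.rows[0]: bad value
```

Emit:
{"method": "apply_moves", "body": {"rows": [{"tx":0.49,"ty":0.77,"gripper":0.1},{"tx":0.49,"ty":0.77,"gripper":0.1},{"tx":0.49,"ty":0.77,"gripper":0.1},{"tx":0.49,"ty":0.77,"gripper":0.1},{"tx":0.49,"ty":0.77,"gripper":0.1},{"tx":0.49,"ty":0.77,"gripper":0.1},{"tx":0.49,"ty":0.77,"gripper":0.1},{"tx":0.49,"ty":0.77,"gripper":0.1}]}}

```text
$.rows[0]: bad value
```

Emit:
{"method": "apply_moves", "body": {"rows": [{"tx":0.635,"ty":1,"tz":0,"ax":0,"ay":0,"az":-0.28,"gripper":0.1},{"tx":0.635,"ty":1,"tz":0,"ax":0,"ay":0,"az":-0.28,"gripper":0.1},{"tx":0.635,"ty":1,"tz":0,"ax":0,"ay":0,"az":-0.28,"gripper":0.1},{"tx":0.635,"ty":1,"tz":0,"ax":0,"ay":0,"az":-0.28,"gripper":0.1},{"tx":0.635,"ty":1,"tz":0,"ax":0,"ay":0,"az":-0.28,"gripper":0.1},{"tx":0.635,"ty":1,"tz":0,"ax":0,"ay":0,"az":-0.28,"gripper":0.1},{"tx":0.635,"ty":1,"tz":0,"ax":0,"ay":0,"az":-0.28,"gripper":0.1},{"tx":0.635,"ty":1,"tz":0,"ax":0,"ay":0,"az":-0.28,"gripper":0.1}], "squeeze": 30}}

```text
clock: 1.1
tcp_pos: [0.3981, -0.0766, 0.2311]
tool_rot: [-0.0, 1.0, 0.0, -0.0]
contact_force: [0.4, -0.1, -0.2]
gripper_width: 0.0469
grasp_force: 0.0
```

Emit:
{"method": "apply_moves", "body": {"rows": [{"tx":0.488,"ty":0.764,"tz":0,"ax":0,"ay":0,"az":0,"gripper":0.0},{"tx":0.488,"ty":0.764,"tz":0,"ax":0,"ay":0,"az":0,"gripper":0.0},{"tx":0.488,"ty":0.764,"tz":0,"ax":0,"ay":0,"az":0,"gripper":0.0},{"tx":0.488,"ty":0.764,"tz":0,"ax":0,"ay":0,"az":0,"gripper":0.0},{"tx":0.488,"ty":0.764,"tz":0,"ax":0,"ay":0,"az":0,"gripper":0.0},{"tx":0.488,"ty":0.764,"tz":0,"ax":0,"ay":0,"az":0,"gripper":0.0},{"tx":0.488,"ty":0.764,"tz":0,"ax":0,"ay":0,"az":0,"gripper":0.0},{"tx":0.488,"ty":0.764,"tz":0,"ax":0,"ay":0,"az":0,"gripper":0.0}]}}

```text
clock: 2.1
tcp_pos: [0.593, 0.071, 0.2305]
tool_rot: [-0.023, 0.999, 0.048, -0.003]
contact_force: [-0.2, -0.1, -0.2]
gripper_width: 0.0429
grasp_force: 0.0
```

```bash
python3 - <<'E'
from bench import monitor
s=monitor.state();print(s['joint_positions'],s['qvel'],s['tcp_pos'],s['tool_rot'])
E
```

```text
[0.09530966 0.44113656 0.28822539 1.42173359 0.04705672 3.14058954] [0.03837785 0.14562293 0.2344912  0.08688655 0.0134254  0.0021945 ] [0.5930487  0.07103658 0.23050404] [-0.02340932  0.99856458  0.04807915 -0.00303047]
```

Emit:
{"method": "apply_moves", "body": {"rows": [{"tx":-0.115,"ty":0.2,"tz":0,"ax":0,"ay":0,"az":1,"gripper":0.0},{"tx":-0.115,"ty":0.2,"tz":0,"ax":0,"ay":0,"az":1,"gripper":0.0},{"tx":-0.115,"ty":0.2,"tz":0,"ax":0,"ay":0,"az":1,"gripper":0.0},{"tx":-0.115,"ty":0.2,"tz":0,"ax":0,"ay":0,"az":1,"gripper":0.0},{"tx":-0.115,"ty":0.2,"tz":0,"ax":0,"ay":0,"az":1,"gripper":0.0},{"tx":-0.115,"ty":0.2,"tz":0,"ax":0,"ay":0,"az":1,"gripper":0.0},{"tx":-0.115,"ty":0.2,"tz":0,"ax":0,"ay":0,"az":1,"gripper":0.0},{"tx":-0.115,"ty":0.2,"tz":0,"ax":0,"ay":0,"az":1,"gripper":0.0}]}}

```text
clock: 3.1
tcp_pos: [0.5467, 0.1507, 0.2313]
tool_rot: [-0.019, 0.841, 0.54, -0.014]
contact_force: [0.7, 0.7, 0.1]
gripper_width: 0.0426
grasp_force: 0.0
```

```bash
cat >> h.py <<'E'
from scipy.spatial.transform import Rotation as R
def pose():
    s=monitor.state();q=s['tool_rot'];r=R.from_quat(np.r_[q[1:],q[0]])
    print('t',s['clock'],'p',np.round(s['tcp_pos'],4),'rot\n',np.round(r.as_matrix(),3),'w',s['gripper_width'],'j',np.round(s['joint_positions'],2),'F',np.round(s['contact_force'],1))
    return s['tcp_pos'],r
def goal(p,Rm):  # shares needed for a move to p with rotation Rm
    c,r=pose(); return np.round((np.array(p)-c)/.4,3), np.round((R.from_matrix(Rm)*r.inv()).as_rotvec()/np.radians(60),3)
def down(yaw):
    c,s=np.cos(np.radians(yaw)),np.sin(np.radians(yaw)); return np.array([[c,s,0],[s,-c,0],[0,0,-1.]])
E
python3 -c "
from h import *
print(goal((.547,.2747,.231),down(90)))"
```

```text
t 3.1 p [0.5467 0.1507 0.2313] rot
 [[ 0.416  0.908 -0.044]
 [ 0.909 -0.416  0.017]
 [-0.002 -0.047 -0.999]] w 0.042572544968475734 j [0.25 0.41 0.24 1.44 0.03 2.25] F [0.7 0.7 0.1]
(array([ 0.001,  0.31 , -0.001]), array([-0.007, -0.045,  0.41 ]))
```

Emit:
{"method": "apply_moves", "body": {"rows": [{"tx":0,"ty":0.31,"tz":0,"ax":-0.007,"ay":-0.045,"az":0.41,"gripper":0.0},{"tx":0,"ty":0.31,"tz":0,"ax":-0.007,"ay":-0.045,"az":0.41,"gripper":0.0},{"tx":0,"ty":0.31,"tz":0,"ax":-0.007,"ay":-0.045,"az":0.41,"gripper":0.0},{"tx":0,"ty":0.31,"tz":-0.2,"ax":-0.007,"ay":-0.045,"az":0.41,"gripper":0.0},{"tx":0,"ty":0.31,"tz":-0.2,"ax":-0.007,"ay":-0.045,"az":0.41,"gripper":0.0},{"tx":0,"ty":0.31,"tz":-0.2,"ax":-0.007,"ay":-0.045,"az":0.41,"gripper":0.0}]}}

```text
clock: 3.85
tcp_pos: [0.5454, 0.2741, 0.1493]
tool_rot: [-0.001, 0.707, 0.707, -0.002]
contact_force: [0.6, -0.2, 0.2]
gripper_width: 0.0425
grasp_force: 0.0
```

```bash
python3 -c "
from h import *
print(goal((.547,.2747,.078),down(90)))
p,d=capture('side');cv2.imwrite('pics/s1.png',p[180:384,100:400].repeat(2,0).repeat(2,1))"
```

```text
t 3.85 p [0.5454 0.2741 0.1493] rot
 [[-0.001  1.    -0.004]
 [ 1.     0.001 -0.002]
 [-0.002 -0.004 -1.   ]] w 0.04246388697536685 j [0.47 0.51 0.18 1.25 0.   2.04] F [ 0.6 -0.2  0.2]
(array([ 0.004,  0.001, -0.178]), array([ 0.001, -0.004, -0.001]))
```

View pics/s1.png

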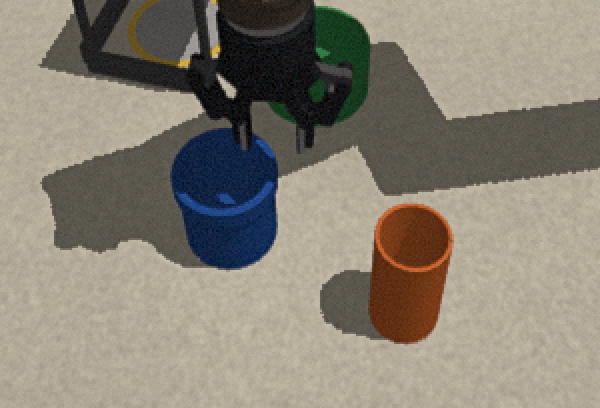

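The fingertips, at (243,148) and (305,150) in the crop, straddle the near rim of the blue beaker, so I'll lower and pinch.

Emit:
{"method": "apply_moves", "body": {"rows": [{"tx":0.004,"ty":0,"tz":-0.09,"ax":0,"ay":0,"az":0,"gripper":0.0},{"tx":0.004,"ty":0,"tz":-0.178,"ax":0,"ay":0,"az":0,"gripper":0.0},{"tx":0.004,"ty":0,"tz":-0.178,"ax":0,"ay":0,"az":0,"gripper":0.0},{"tx":0.004,"ty":0,"tz":-0.178,"ax":0,"ay":0,"az":0,"gripper":-1},{"tx":0.004,"ty":0,"tz":-0.178,"ax":0,"ay":0,"az":0,"gripper":-1},{"tx":0.004,"ty":0,"tz":-0.178,"ax":0,"ay":0,"az":0,"gripper":-1},{"tx":0.004,"ty":0,"tz":-0.178,"ax":0,"ay":0,"az":0,"gripper":-1},{"tx":0.004,"ty":0,"tz":-0.178,"ax":0,"ay":0,"az":0,"gripper":-1}], "squeeze": 30}}

```text
clock: 4.9
tcp_pos: [0.5501, 0.2755, 0.0828]
tool_rot: [0.001, 0.707, 0.708, 0.003]
contact_force: [-0.2, -0.4, 5.6]
gripper_width: 0.0077
grasp_force: 31.9
```

Emit:
{"method": "apply_moves", "body": {"rows": [{"tx":0,"ty":0,"tz":0.04,"ax":0,"ay":0,"az":0,"gripper":-1},{"tx":0,"ty":0,"tz":0.1,"ax":0,"ay":0,"az":0,"gripper":-1},{"tx":0,"ty":0,"tz":0.17,"ax":0,"ay":0,"az":0,"gripper":-1},{"tx":0,"ty":0,"tz":0.23,"ax":0,"ay":0,"az":0,"gripper":-1},{"tx":0,"ty":0,"tz":0.27,"ax":0,"ay":0,"az":0,"gripper":-1},{"tx":0,"ty":0,"tz":0.27,"ax":0,"ay":0,"az":0,"gripper":-1}]}}

```text
clock: 5.65
tcp_pos: [0.5492, 0.2752, 0.1899]
tool_rot: [0.0, 0.706, 0.708, 0.002]
contact_force: [-0.3, -0.5, -0.7]
gripper_width: 0.0071
grasp_force: 30.8
```

```bash
python3 -c "
from h import *
pose()
for n in('side','top'):
    p,d=capture(n);P=pts(n,d);q=P[mask(p,'blue')&(P[...,1]>.15)];print(n,len(q),q[:,2].max(),np.percentile(q[:,2],[0,2,98]))
    rims(n,p,d,dict(blue=(.21,.046)))
    if n=='side':cv2.imwrite('pics/s2.png',p[130:384,100:400].repeat(2,0).repeat(2,1))"
```

```text
t 5.65 p [0.5492 0.2752 0.1899] rot
 [[-0.002  1.     0.003]
 [ 1.     0.002  0.002]
 [ 0.002  0.003 -1.   ]] w 0.007129908138027752 j [0.46 0.49 0.25 1.34 0.   2.03] F [-0.3 -0.5 -0.7]
side 3104 0.7899152942646588 [0.1074073  0.11133152 0.21223216]
side blue 664 z95 0.2123 c [0.5927 0.2807] rms 0.0025
top 649 0.2135186464599924 [0.00204161 0.00513815 0.21104191]
top blue 40 z95 0.2123 c [0.5918 0.2742] rms 0.0019
```

View pics/s2.png

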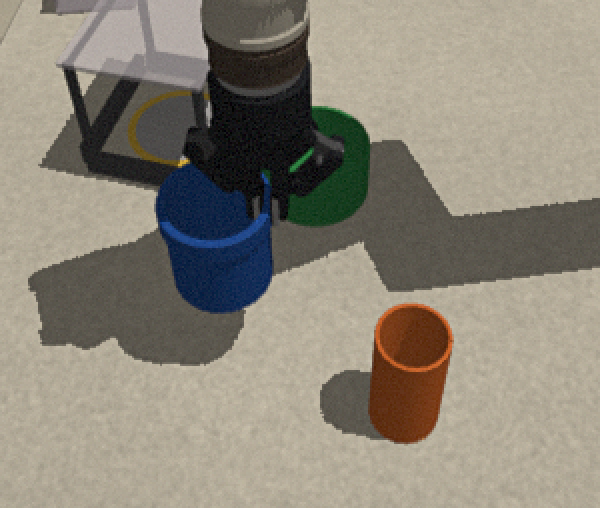

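Emit:
{"method": "apply_moves", "body": {"rows": [{"tx":-0.04,"ty":-0.11,"tz":0,"ax":0,"ay":0,"az":0,"gripper":-1},{"tx":-0.08,"ty":-0.23,"tz":0,"ax":0,"ay":0,"az":0,"gripper":-1},{"tx":-0.12,"ty":-0.35,"tz":0,"ax":0,"ay":0,"az":0,"gripper":-1},{"tx":-0.155,"ty":-0.45,"tz":0,"ax":0,"ay":0,"az":0,"gripper":-1},{"tx":-0.173,"ty":-0.497,"tz":0,"ax":0,"ay":0,"az":0,"gripper":-1},{"tx":-0.173,"ty":-0.497,"tz":0,"ax":0,"ay":0,"az":0,"gripper":-1},{"tx":-0.173,"ty":-0.497,"tz":-0.04,"ax":0,"ay":0,"az":0,"gripper":-1},{"tx":-0.173,"ty":-0.497,"tz":-0.04,"ax":0,"ay":0,"az":0,"gripper":-1}]}}

```text
clock: 6.75
tcp_pos: [0.4787, 0.0769, 0.1708]
tool_rot: [-0.001, 0.706, 0.708, -0.001]
contact_force: [0.5, 0.8, -0.9]
gripper_width: 0.0073
grasp_force: 30.5
```

```bash
python3 -c "
from h import *
pose()
for n in('side','top'):
    p,d=capture(n)
    rims(n,p,d,dict(blue=(.196,.046),green=(.07,.0595)))
    if n=='side':cv2.imwrite('pics/s3.png',p[130:330,150:400].repeat(2,0).repeat(2,1))"
```

```text
t 6.75 p [0.4787 0.0769 0.1708] rot
 [[-0.003  1.    -0.003]
 [ 1.     0.003  0.001]
 [ 0.001 -0.003 -1.   ]] w 0.007306062478110655 j [ 0.16  0.25 -0.15  1.18  0.    1.73] F [ 0.5  0.8 -0.9]
side blue 331 z95 0.1927 c [0.5227 0.082 ] rms 0.0025
side green 284 z95 0.0702 c [0.5256 0.079 ] rms 0.0016
top blue 26 z95 0.1953 c [0.5823 0.1457] rms 0.0018
```

View pics/s3.png

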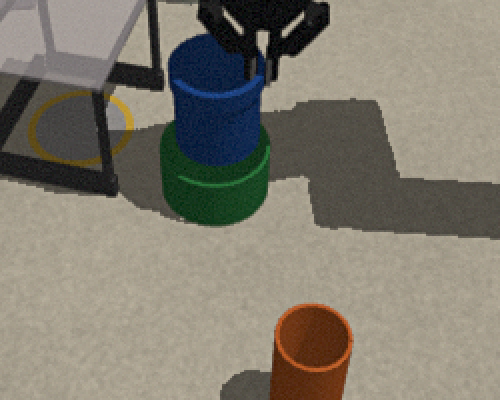

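The blue beaker is held upright over the dish and centred to about 3 mm. Next is a slow descent.

Emit:
{"method": "apply_moves", "body": {"rows": [{"tx":0.002,"ty":-0.003,"tz":-0.05,"ax":0,"ay":0,"az":0,"gripper":-1},{"tx":0.002,"ty":-0.003,"tz":-0.1,"ax":0,"ay":0,"az":0,"gripper":-1},{"tx":0.002,"ty":-0.003,"tz":-0.15,"ax":0,"ay":0,"az":0,"gripper":-1},{"tx":0.002,"ty":-0.003,"tz":-0.18,"ax":0,"ay":0,"az":0,"gripper":-1},{"tx":0.002,"ty":-0.003,"tz":-0.195,"ax":0,"ay":0,"az":0,"gripper":-1},{"tx":0.002,"ty":-0.003,"tz":-0.203,"ax":0,"ay":0,"az":0,"gripper":-1},{"tx":0.002,"ty":-0.003,"tz":-0.206,"ax":0,"ay":0,"az":0,"gripper":-1},{"tx":0.002,"ty":-0.003,"tz":-0.206,"ax":0,"ay":0,"az":0,"gripper":-1}]}}

```text
clock: 7.85
tcp_pos: [0.4804, 0.0748, 0.0902]
tool_rot: [0.0, 0.706, 0.708, 0.001]
contact_force: [-0.2, 0.4, -1.7]
gripper_width: 0.0071
grasp_force: 30.5
```

Emit:
{"method": "apply_moves", "body": {"rows": [{"tx":0,"ty":0,"tz":-0.005,"ax":0,"ay":0,"az":0,"gripper":-1},{"tx":0,"ty":0,"tz":-0.008,"ax":0,"ay":0,"az":0,"gripper":-1},{"tx":0,"ty":0,"tz":-0.008,"ax":0,"ay":0,"az":0,"gripper":-0.3},{"tx":0,"ty":0,"tz":-0.008,"ax":0,"ay":0,"az":0,"gripper":-0.3},{"tx":0,"ty":0,"tz":-0.008,"ax":0,"ay":0,"az":0,"gripper":-0.3},{"tx":0,"ty":0,"tz":0.1,"ax":0,"ay":0,"az":0,"gripper":-0.3},{"tx":0,"ty":0,"tz":0.2,"ax":0,"ay":0,"az":0,"gripper":-0.3},{"tx":0,"ty":0,"tz":0.32,"ax":0,"ay":0,"az":0,"gripper":1}]}}

```text
clock: 8.85
tcp_pos: [0.4795, 0.0747, 0.2184]
tool_rot: [-0.001, 0.706, 0.708, -0.0]
contact_force: [0.8, 0.8, 0.2]
gripper_width: 0.0475
grasp_force: 0.0
```

```bash
python3 -c "
from h import *
for n in('side','top'):
    p,d=capture(n)
    rims(n,p,d,dict(blue=(.11,.046),green=(.07,.0595),orange=(.135,.031)))
print(goal((.4195,.348,.22),down(90)))"
```

```text
side blue 464 z95 0.1102 c [0.5247 0.0808] rms 0.0024
side green 268 z95 0.07 c [0.5257 0.0787] rms 0.0016
side orange 384 z95 0.1354 c [0.4205 0.3503] rms 0.0013
top orange 167 z95 0.1375 c [0.4184 0.346 ] rms 0.0013
t 8.95 p [0.4834 0.0753 0.2233] rot
 [[-0.002  1.     0.011]
 [ 1.     0.002  0.002]
 [ 0.002  0.011 -1.   ]] w 0.06179547392575859 j [ 0.15  0.21 -0.05  1.3   0.    1.72] F [ 0.6  0.5 -0.1]
(array([-0.16 ,  0.682, -0.008]), array([-0.002,  0.01 , -0.002]))
```

Emit:
{"method": "apply_moves", "body": {"rows": [{"tx":-0.16,"ty":0.682,"tz":0,"ax":0,"ay":0,"az":0,"gripper":1},{"tx":-0.16,"ty":0.682,"tz":0,"ax":0,"ay":0,"az":0,"gripper":1},{"tx":-0.16,"ty":0.682,"tz":0,"ax":0,"ay":0,"az":0,"gripper":1},{"tx":-0.16,"ty":0.682,"tz":0,"ax":0,"ay":0,"az":0,"gripper":1},{"tx":-0.16,"ty":0.682,"tz":0,"ax":0,"ay":0,"az":0,"gripper":1},{"tx":-0.16,"ty":0.682,"tz":-0.03,"ax":0,"ay":0,"az":0,"gripper":1},{"tx":-0.16,"ty":0.682,"tz":-0.13,"ax":0,"ay":0,"az":0,"gripper":1},{"tx":-0.16,"ty":0.682,"tz":-0.13,"ax":0,"ay":0,"az":0,"gripper":1}]}}

```text
clock: 9.95
tcp_pos: [0.4138, 0.3446, 0.1619]
tool_rot: [-0.0, 0.707, 0.707, -0.004]
contact_force: [0.2, -0.6, -0.1]
gripper_width: 0.0853
grasp_force: 0.0
```

```bash
python3 -c "
from h import *
print(goal((.4195,.348,.108),down(90)))
p,d=capture('side');cv2.imwrite('pics/s4.png',p[184:384,150:400].repeat(2,0).repeat(2,1))"
```

```text
t 9.95 p [0.4138 0.3446 0.1619] rot
 [[-0.001  1.    -0.007]
 [ 1.     0.001 -0.006]
 [-0.006 -0.007 -1.   ]] w 0.08528920175570705 j [ 0.69  0.36 -0.01  1.21 -0.    2.26] F [ 0.2 -0.6 -0.1]
(array([ 0.014,  0.009, -0.135]), array([ 0.005, -0.006, -0.001]))
```

View pics/s4.png

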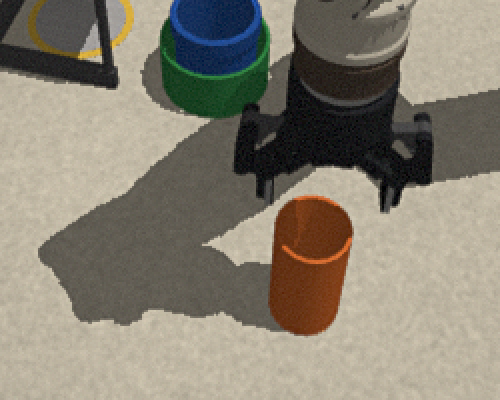

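The fingers, at (265,195) and (388,207), are slightly -x of the orange rim centre at (313,228). I'll correct that and settle before descending.

Emit:
{"method": "apply_moves", "body": {"rows": [{"tx":0.014,"ty":0.009,"tz":0,"ax":0,"ay":0,"az":0,"gripper":1},{"tx":0.014,"ty":0.009,"tz":0,"ax":0,"ay":0,"az":0,"gripper":1}]}}

```text
clock: 10.25
tcp_pos: [0.4232, 0.3518, 0.1673]
tool_rot: [0.0, 0.707, 0.707, 0.002]
contact_force: [1.7, 0.4, 0.8]
gripper_width: 0.0855
grasp_force: 0.0
```

```bash
python3 -c "
from h import *
print(goal((.4195,.348,.108),down(90)))
for n in('side','top'):
    p,d=capture(n);P=pts(n,d);h=P[(P[...,2]>.155)&(P[...,2]<.185)&(abs(P[...,0]-.42)<.09)&(abs(P[...,1]-.348)<.06)]
    for a,b in((.3,.42),(.42,.6)):
        q=h[(h[:,0]>a)&(h[:,0]<b)]
        print(n,len(q), np.round(q.min(0),4) if len(q) else '',np.round(q.max(0),4) if len(q) else '')"
```

```text
t 10.25 p [0.4232 0.3518 0.1673] rot
 [[-0.001  1.     0.003]
 [ 1.     0.001  0.003]
 [ 0.003  0.003 -1.   ]] w 0.08548053721901525 j [0.69 0.37 0.02 1.21 0.   2.26] F [1.7 0.4 0.8]
(array([-0.009, -0.01 , -0.148]), array([-0.003,  0.003, -0.001]))
side 9 [0.3749 0.3429 0.1789] [0.3803 0.3638 0.1849]
side 1 [0.4685 0.3639 0.1845] [0.4685 0.3639 0.1845]
top 5 [0.3769 0.3434 0.1817] [0.3774 0.3573 0.1847]
top 0
```

Emit:
{"method": "apply_moves", "body": {"rows": [{"tx":-0.009,"ty":-0.005,"tz":0,"ax":0,"ay":0,"az":0,"gripper":1},{"tx":-0.009,"ty":-0.005,"tz":0,"ax":0,"ay":0,"az":0,"gripper":1},{"tx":-0.009,"ty":-0.005,"tz":0,"ax":0,"ay":0,"az":0,"gripper":1},{"tx":-0.009,"ty":-0.005,"tz":0,"ax":0,"ay":0,"az":0,"gripper":1}]}}

```text
clock: 10.85
tcp_pos: [0.418, 0.3492, 0.1658]
tool_rot: [-0.0, 0.706, 0.708, 0.0]
contact_force: [0.4, -0.7, 0.4]
gripper_width: 0.0852
grasp_force: 0.0
```

Emit:
{"method": "apply_moves", "body": {"rows": [{"tx":0.002,"ty":0,"tz":-0.05,"ax":0,"ay":0,"az":0,"gripper":1},{"tx":0.002,"ty":0,"tz":-0.1,"ax":0,"ay":0,"az":0,"gripper":1},{"tx":0.002,"ty":0,"tz":-0.145,"ax":0,"ay":0,"az":0,"gripper":1},{"tx":0.002,"ty":0,"tz":-0.145,"ax":0,"ay":0,"az":0,"gripper":1},{"tx":0.002,"ty":0,"tz":-0.145,"ax":0,"ay":0,"az":0,"gripper":0.3},{"tx":0.002,"ty":0,"tz":-0.145,"ax":0,"ay":0,"az":0,"gripper":0.3},{"tx":0.002,"ty":0,"tz":-0.145,"ax":0,"ay":0,"az":0,"gripper":0.3},{"tx":0.002,"ty":0,"tz":-0.145,"ax":0,"ay":0,"az":0,"gripper":0.3}], "squeeze": 25}}

```text
clock: 11.85
tcp_pos: [0.4197, 0.3499, 0.109]
tool_rot: [0.0, 0.706, 0.708, 0.002]
contact_force: [1.0, -0.9, 5.6]
gripper_width: 0.0661
grasp_force: 28.4
```

Emit:
{"method": "apply_moves", "body": {"rows": [{"tx":0,"ty":0,"tz":0.04,"ax":0,"ay":0,"az":0,"gripper":0},{"tx":0,"ty":0,"tz":0.12,"ax":0,"ay":0,"az":0,"gripper":0},{"tx":0,"ty":0,"tz":0.22,"ax":0,"ay":0,"az":0,"gripper":0},{"tx":0,"ty":0,"tz":0.31,"ax":0,"ay":0,"az":0,"gripper":0},{"tx":0,"ty":0,"tz":0.35,"ax":0,"ay":0,"az":0,"gripper":0},{"tx":0,"ty":0,"tz":0.35,"ax":0,"ay":0,"az":0,"gripper":0}]}}

```text
clock: 12.6
tcp_pos: [0.4192, 0.3495, 0.2488]
tool_rot: [-0.0, 0.706, 0.708, 0.001]
contact_force: [1.3, -0.5, -0.5]
gripper_width: 0.066
grasp_force: 28.3
```

Emit:
{"method": "apply_moves", "body": {"rows": [{"tx":0.03,"ty":-0.08,"tz":0,"ax":0,"ay":0,"az":0,"gripper":0},{"tx":0.075,"ty":-0.2,"tz":0,"ax":0,"ay":0,"az":0,"gripper":0},{"tx":0.125,"ty":-0.33,"tz":0,"ax":0,"ay":0,"az":0,"gripper":0},{"tx":0.18,"ty":-0.46,"tz":0,"ax":0,"ay":0,"az":0,"gripper":0},{"tx":0.225,"ty":-0.58,"tz":0,"ax":0,"ay":0,"az":0,"gripper":0},{"tx":0.252,"ty":-0.65,"tz":0,"ax":0,"ay":0,"az":0,"gripper":0},{"tx":0.261,"ty":-0.675,"tz":0,"ax":0,"ay":0,"az":0,"gripper":0},{"tx":0.261,"ty":-0.675,"tz":0,"ax":0,"ay":0,"az":0,"gripper":0}]}}

```text
clock: 13.6
tcp_pos: [0.5227, 0.0791, 0.2466]
tool_rot: [-0.001, 0.707, 0.707, -0.0]
contact_force: [0.5, 1.1, -0.6]
gripper_width: 0.0663
grasp_force: 28.2
```

Emit:
{"method": "apply_moves", "body": {"rows": [{"tx":0,"ty":0,"tz":0,"ax":0,"ay":0,"az":0,"gripper":0},{"tx":0,"ty":0,"tz":0,"ax":0,"ay":0,"az":0,"gripper":0},{"tx":0,"ty":0,"tz":0,"ax":0,"ay":0,"az":0,"gripper":0}]}}

```text
clock: 13.98
tcp_pos: [0.5231, 0.08, 0.2479]
tool_rot: [-0.0, 0.706, 0.708, 0.0]
contact_force: [0.6, 0.2, -1.2]
gripper_width: 0.0661
grasp_force: 28.2
```

```bash
python3 -c "
from h import *
pose()
p,d=capture('side');P=pts('side',d)
m=mask(p,'orange');q=P[m];print(np.percentile(q,[1,99],axis=0))
rims('side',p,d,dict(blue=(.11,.046),green=(.07,.0595),orange=(.275,.031)))
cv2.imwrite('pics/s5.png',p[50:300,130:380].repeat(2,0).repeat(2,1))"
```

```text
t 13.975 p [0.5231 0.08   0.2479] rot
 [[-0.003  1.     0.   ]
 [ 1.     0.003  0.001]
 [ 0.001  0.    -1.   ]] w 0.06613704463391157 j [0.15 0.29 0.12 1.4  0.   1.72] F [ 0.6  0.2 -1.2]
[[0.49084654 0.04938733 0.14166641]
 [0.55373191 0.11401477 0.27390756]]
side blue 345 z95 0.1103 c [0.5246 0.0804] rms 0.0025
side green 277 z95 0.0701 c [0.5257 0.079 ] rms 0.0017
side orange 267 z95 0.2737 c [0.5225 0.0811] rms 0.0014
```

View pics/s5.png

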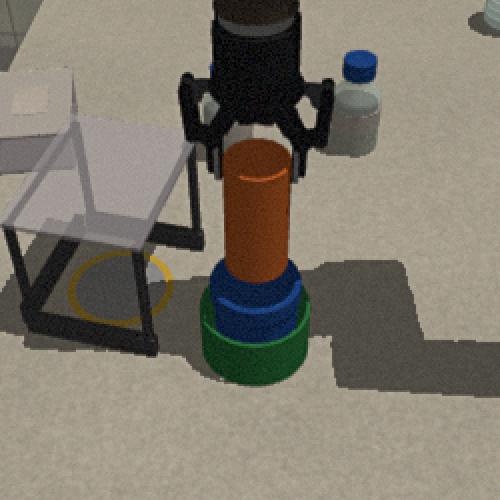

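Orange is upright about 30 mm above the blue rim and centred to 2 mm, so I'll descend slowly.

Emit:
{"method": "apply_moves", "body": {"rows": [{"tx":0.005,"ty":-0.002,"tz":-0.05,"ax":0,"ay":0,"az":0,"gripper":0},{"tx":0.005,"ty":-0.002,"tz":-0.1,"ax":0,"ay":0,"az":0,"gripper":0},{"tx":0.005,"ty":-0.002,"tz":-0.15,"ax":0,"ay":0,"az":0,"gripper":0},{"tx":0.005,"ty":-0.002,"tz":-0.2,"ax":0,"ay":0,"az":0,"gripper":0},{"tx":0.005,"ty":-0.002,"tz":-0.25,"ax":0,"ay":0,"az":0,"gripper":0},{"tx":0.005,"ty":-0.002,"tz":-0.29,"ax":0,"ay":0,"az":0,"gripper":0},{"tx":0.005,"ty":-0.002,"tz":-0.31,"ax":0,"ay":0,"az":0,"gripper":0},{"tx":0.005,"ty":-0.002,"tz":-0.316,"ax":0,"ay":0,"az":0,"gripper":0}]}}

```text
clock: 15.02
tcp_pos: [0.5252, 0.0785, 0.1211]
tool_rot: [-0.0, 0.706, 0.708, 0.0]
contact_force: [-0.0, 0.0, -0.1]
gripper_width: 0.0656
grasp_force: 28.2
```

Emit:
{"method": "apply_moves", "body": {"rows": [{"tx":0,"ty":0,"tz":-0.004,"ax":0,"ay":0,"az":0,"gripper":0},{"tx":0,"ty":0,"tz":-0.007,"ax":0,"ay":0,"az":0,"gripper":0},{"tx":0,"ty":0,"tz":-0.007,"ax":0,"ay":0,"az":0,"gripper":0}]}}

```text
clock: 15.4
tcp_pos: [0.5256, 0.0784, 0.119]
tool_rot: [0.0, 0.707, 0.708, 0.001]
contact_force: [0.6, 0.7, -0.4]
gripper_width: 0.0659
grasp_force: 28.3
```

Emit:
{"method": "apply_moves", "body": {"rows": [{"tx":0,"ty":0,"tz":-0.001,"ax":0,"ay":0,"az":0,"gripper":1},{"tx":0,"ty":0,"tz":-0.001,"ax":0,"ay":0,"az":0,"gripper":1},{"tx":0,"ty":0,"tz":-0.001,"ax":0,"ay":0,"az":0,"gripper":1},{"tx":0,"ty":0,"tz":-0.001,"ax":0,"ay":0,"az":0,"gripper":1},{"tx":0,"ty":0,"tz":0.06,"ax":0,"ay":0,"az":0,"gripper":1},{"tx":0,"ty":0,"tz":0.15,"ax":0,"ay":0,"az":0,"gripper":1},{"tx":0,"ty":0,"tz":0.25,"ax":0,"ay":0,"az":0,"gripper":1},{"tx":0,"ty":0,"tz":0.25,"ax":0,"ay":0,"az":0,"gripper":1}]}}

```text
clock: 16.4
tcp_pos: [0.5276, 0.0788, 0.2223]
tool_rot: [0.002, 0.706, 0.708, 0.003]
contact_force: [0.4, -0.0, -0.8]
gripper_width: 0.0854
grasp_force: 0.0
```

```bash
python3 -c "
from h import *
pose()
for n in('side','top'):
    p,d=capture(n)
    rims(n,p,d,dict(blue=(.11,.046),green=(.07,.0595),orange=(.145,.031)))"
```

```text
t 16.4 p [0.5276 0.0788 0.2223] rot
 [[-0.002  1.     0.008]
 [ 1.     0.002  0.002]
 [ 0.002  0.008 -1.   ]] w 0.08541962423716466 j [0.15 0.3  0.07 1.33 0.   1.72] F [ 0.4 -0.  -0.8]
side blue 337 z95 0.1101 c [0.5247 0.0804] rms 0.0026
side green 279 z95 0.07 c [0.5258 0.0791] rms 0.0016
side orange 223 z95 0.145 c [0.5263 0.0797] rms 0.0014
top orange 28 z95 0.1469 c [0.5242 0.0762] rms 0.0012
```

All three vessels are nested, with rims at 70, 110 and 145 mm. Next I'll stage a tilted cradle push with the fingers open, behind the dish, heading about -20°.

Emit:
{"method": "apply_moves", "body": {"rows": [{"tx":-0.1,"ty":0.03,"tz":0,"ax":0,"ay":0,"az":0.1,"gripper":1},{"tx":-0.22,"ty":0.08,"tz":0,"ax":0,"ay":0,"az":0.25,"gripper":1},{"tx":-0.34,"ty":0.13,"tz":0,"ax":0,"ay":0,"az":0.42,"gripper":1},{"tx":-0.42,"ty":0.16,"tz":0,"ax":0,"ay":0,"az":0.6,"gripper":1},{"tx":-0.42,"ty":0.16,"tz":0,"ax":0,"ay":0,"az":0.78,"gripper":1},{"tx":-0.42,"ty":0.16,"tz":0,"ax":0,"ay":0,"az":0.95,"gripper":1},{"tx":-0.42,"ty":0.16,"tz":0,"ax":0,"ay":0,"az":1,"gripper":1},{"tx":-0.42,"ty":0.16,"tz":0,"ax":0,"ay":0,"az":1,"gripper":1}]}}

```text
clock: 17.5
tcp_pos: [0.3563, 0.1421, 0.2173]
tool_rot: [-0.001, 0.258, 0.966, -0.001]
contact_force: [0.5, 0.1, -0.6]
gripper_width: 0.0853
grasp_force: 0.0
```

```bash
cat >> h.py <<'E'
def push(head,tilt):
    a,t=np.radians([head,tilt]); h=np.array([np.cos(a),np.sin(a),0]); z=h*np.sin(t)-np.array([0,0,np.cos(t)])
    y=np.array([-h[1],h[0],0]); return np.c_[np.cross(y,z),y,z]
E
python3 -c "
from h import *
print(goal((.405,.121,.1),push(-20,45)))"
```

```text
t 17.5 p [0.3563 0.1421 0.2173] rot
 [[-0.867  0.499 -0.003]
 [ 0.499  0.867 -0.001]
 [ 0.002 -0.002 -1.   ]] w 0.08533763459610866 j [ 0.38  0.02 -0.29  1.26  0.    0.9 ] F [ 0.5  0.1 -0.6]
(array([ 0.122, -0.053, -0.293]), array([-0.316, -0.683,  0.158]))
```

Emit:
{"method": "apply_moves", "body": {"rows": [{"tx":0,"ty":0,"tz":0,"ax":-0.316,"ay":-0.683,"az":0.158,"gripper":1},{"tx":0,"ty":0,"tz":0,"ax":-0.316,"ay":-0.683,"az":0.158,"gripper":1},{"tx":0,"ty":0,"tz":0,"ax":-0.316,"ay":-0.683,"az":0.158,"gripper":1},{"tx":0,"ty":0,"tz":-0.05,"ax":-0.316,"ay":-0.683,"az":0.158,"gripper":1},{"tx":0,"ty":0,"tz":-0.15,"ax":-0.316,"ay":-0.683,"az":0.158,"gripper":1},{"tx":0,"ty":0,"tz":-0.29,"ax":-0.316,"ay":-0.683,"az":0.158,"gripper":1},{"tx":0,"ty":0,"tz":-0.29,"ax":-0.316,"ay":-0.683,"az":0.158,"gripper":1},{"tx":0,"ty":0,"tz":-0.29,"ax":-0.316,"ay":-0.683,"az":0.158,"gripper":1}]}}

```text
clock: 18.5
tcp_pos: [0.3577, 0.1425, 0.1036]
tool_rot: [0.378, 0.16, 0.91, -0.066]
contact_force: [0.7, 1.2, 0.3]
gripper_width: 0.0856
grasp_force: 0.0
```

```bash
python3 -c "
from h import *
print(goal((.405,.121,.022),push(-20,45)))
p,d=capture('side');cv2.imwrite('pics/s6.png',p[80:330,150:450].repeat(2,0).repeat(2,1))"
```

```text
t 18.5 p [0.3577 0.1425 0.1036] rot
 [[-0.663  0.341  0.666]
 [ 0.241  0.94  -0.241]
 [-0.708  0.001 -0.706]] w 0.08559394266105731 j [ 0.95  0.02 -0.95  0.33 -0.75  1.19] F [0.7 1.2 0.3]
(array([ 0.118, -0.054, -0.204]), array([-0.   ,  0.002, -0.001]))
```

View pics/s6.png

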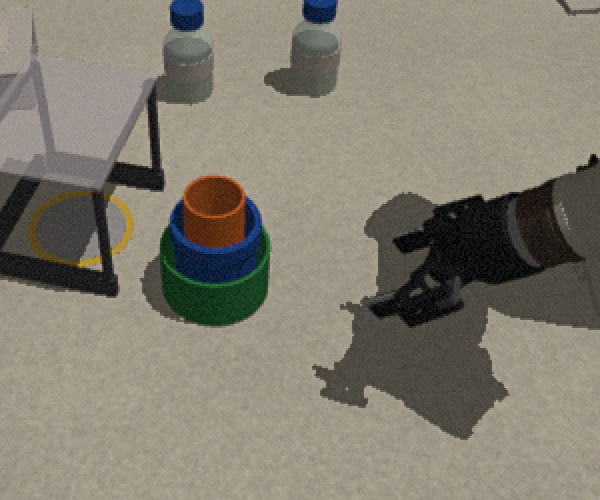

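The view shows the nest standing around (215,255), with the gripper tilted 45° and its open fingers at (410,240) and (385,308) facing the dish. I'll lower and approach.

Emit:
{"method": "apply_moves", "body": {"rows": [{"tx":0.06,"ty":-0.027,"tz":-0.05,"ax":0,"ay":0,"az":0,"gripper":1},{"tx":0.118,"ty":-0.054,"tz":-0.11,"ax":0,"ay":0,"az":0,"gripper":1},{"tx":0.118,"ty":-0.054,"tz":-0.16,"ax":0,"ay":0,"az":0,"gripper":1},{"tx":0.118,"ty":-0.054,"tz":-0.19,"ax":0,"ay":0,"az":0,"gripper":1},{"tx":0.118,"ty":-0.054,"tz":-0.2,"ax":0,"ay":0,"az":0,"gripper":1},{"tx":0.118,"ty":-0.054,"tz":-0.2,"ax":0,"ay":0,"az":0,"gripper":1},{"tx":0.118,"ty":-0.054,"tz":-0.2,"ax":0,"ay":0,"az":0,"gripper":1}]}}

```text
clock: 19.42
tcp_pos: [0.4053, 0.1215, 0.0237]
tool_rot: [0.378, 0.16, 0.909, -0.065]
contact_force: [-1.4, -0.8, -0.1]
gripper_width: 0.0853
grasp_force: 0.0
```

```bash
python3 -c "
from h import *
h=np.array([np.cos(np.radians(-20)),np.sin(np.radians(-20)),0])
D=np.array([.525,.0775,.022])
print(goal(D-.055*h,push(-20,45)))
p,d=capture('side');P=pts('side',d);g=cv2.cvtColor(p,cv2.COLOR_BGR2GRAY)
q=P[(P[...,0]<.46)&(P[...,0]>.3)&(P[...,2]>.012)&(P[...,2]<.2)&(abs(P[...,1]-.12)<.12)]
for w in (-1,1):
    s=(q-D)@np.array([-h[1],h[0],0]); a=(q-D)@h; m=s*w>0; print('side',w,'front',np.round(np.percentile(a[m],[99,99.9]),3),'lat',np.round(s[m&(a>np.percentile(a[m],90))].min(),3),np.round(s[m&(a>np.percentile(a[m],90))].max(),3), 'z',np.round(q[m&(a>np.percentile(a[m],90))][:,2].min(),3))"
```

```text
t 19.425 p [0.4053 0.1215 0.0237] rot
 [[-0.662  0.34   0.668]
 [ 0.242  0.94  -0.239]
 [-0.709  0.004 -0.705]] w 0.08525888662053693 j [ 0.76  0.31 -1.05 -0.21 -0.69  0.96] F [-1.4 -0.8 -0.1]
(array([ 0.17 , -0.063, -0.004]), array([-0.002,  0.003, -0.002]))
side -1 front [-0.135 -0.133] lat -0.054 -0.039 z 0.027
side 1 front [-0.14  -0.134] lat 0.03 0.077 z 0.034
```

Emit:
{"method": "apply_moves", "body": {"rows": [{"tx":0.04,"ty":-0.015,"tz":0,"ax":0,"ay":0,"az":0,"gripper":1},{"tx":0.09,"ty":-0.034,"tz":0,"ax":0,"ay":0,"az":0,"gripper":1},{"tx":0.13,"ty":-0.048,"tz":0,"ax":0,"ay":0,"az":0,"gripper":1},{"tx":0.155,"ty":-0.058,"tz":0,"ax":0,"ay":0,"az":0,"gripper":1},{"tx":0.17,"ty":-0.063,"tz":0,"ax":0,"ay":0,"az":0,"gripper":1},{"tx":0.18,"ty":-0.067,"tz":0,"ax":0,"ay":0,"az":0,"gripper":1},{"tx":0.19,"ty":-0.07,"tz":0,"ax":0,"ay":0,"az":0,"gripper":1},{"tx":0.2,"ty":-0.074,"tz":0,"ax":0,"ay":0,"az":0,"gripper":1}]}}

```text
clock: 20.48
tcp_pos: [0.4844, 0.0913, 0.0225]
tool_rot: [0.377, 0.159, 0.91, -0.066]
contact_force: [0.3, 0.0, -0.3]
gripper_width: 0.0856
grasp_force: 0.0
```

```bash
cat >> h.py <<'E'
def look():
    for n in('side','top'):
        p,d=capture(n); rims(n,p,d,dict(green=(.07,.0595),blue=(.11,.046),orange=(.145,.031)))
    return p
E
python3 -c "
from h import *
pose();look()"
```

```text
t 20.475 p [0.4844 0.0913 0.0225] rot
 [[-0.664  0.339  0.666]
 [ 0.24   0.941 -0.24 ]
 [-0.708  0.001 -0.706]] w 0.08560572794152156 j [ 0.53  0.36 -0.98 -0.35 -0.57  0.7 ] F [ 0.3  0.  -0.3]
side green 256 z95 0.0704 c [0.5257 0.0789] rms 0.0024
side blue 335 z95 0.1103 c [0.5247 0.0802] rms 0.0025
side orange 232 z95 0.1449 c [0.5264 0.0795] rms 0.0014
top green 84 z95 0.0729 c [0.5252 0.0757] rms 0.0011
top blue 314 z95 0.1126 c [0.5233 0.0757] rms 0.0021
top orange 145 z95 0.1476 c [0.5243 0.0758] rms 0.0013
```

Emit:
{"method": "apply_moves", "body": {"rows": [{"tx":0.015,"ty":-0.007,"tz":0,"ax":0,"ay":0,"az":0,"gripper":1},{"tx":0.035,"ty":-0.022,"tz":0,"ax":0,"ay":0,"az":0,"gripper":1},{"tx":0.055,"ty":-0.038,"tz":0,"ax":0,"ay":0,"az":0,"gripper":1},{"tx":0.075,"ty":-0.054,"tz":0,"ax":0,"ay":0,"az":0,"gripper":1},{"tx":0.095,"ty":-0.07,"tz":0,"ax":0,"ay":0,"az":0,"gripper":1},{"tx":0.11,"ty":-0.082,"tz":0,"ax":0,"ay":0,"az":0,"gripper":1},{"tx":0.12,"ty":-0.09,"tz":0,"ax":0,"ay":0,"az":0,"gripper":1},{"tx":0.12,"ty":-0.09,"tz":0,"ax":0,"ay":0,"az":0,"gripper":1}]}}

```text
clock: 21.58
tcp_pos: [0.5329, 0.0545, 0.0228]
tool_rot: [0.378, 0.16, 0.909, -0.066]
contact_force: [-0.4, -0.6, 0.5]
gripper_width: 0.085
grasp_force: 0.3
```

```bash
python3 -c "
from h import *
pose();look()"
```

```text
t 21.575 p [0.5329 0.0545 0.0228] rot
 [[-0.663  0.341  0.666]
 [ 0.241  0.94  -0.241]
 [-0.709  0.001 -0.706]] w 0.08504602265516535 j [ 0.37  0.4  -0.93 -0.4  -0.48  0.55] F [-0.4 -0.6  0.5]
side green 263 z95 0.0703 c [0.5693 0.0446] rms 0.0027
side blue 322 z95 0.1101 c [0.5681 0.0457] rms 0.0026
side orange 218 z95 0.1448 c [0.57   0.0448] rms 0.0016
top green 90 z95 0.0733 c [0.5684 0.0408] rms 0.001
top blue 321 z95 0.1125 c [0.5669 0.0414] rms 0.0022
top orange 141 z95 0.1473 c [0.5677 0.0413] rms 0.0012
```

The cradle holds the dish stably and the nest is still seated, so I'll keep pushing.

Emit:
{"method": "apply_moves", "body": {"rows": [{"tx":0.015,"ty":-0.011,"tz":0,"ax":0,"ay":0,"az":0,"gripper":1},{"tx":0.035,"ty":-0.027,"tz":0,"ax":0,"ay":0,"az":0,"gripper":1},{"tx":0.058,"ty":-0.045,"tz":0,"ax":0,"ay":0,"az":0,"gripper":1},{"tx":0.08,"ty":-0.061,"tz":0,"ax":0,"ay":0,"az":0,"gripper":1},{"tx":0.105,"ty":-0.068,"tz":0,"ax":0,"ay":0,"az":0,"gripper":1},{"tx":0.13,"ty":-0.074,"tz":0,"ax":0,"ay":0,"az":0,"gripper":1},{"tx":0.15,"ty":-0.078,"tz":0,"ax":0,"ay":0,"az":0,"gripper":1},{"tx":0.16,"ty":-0.08,"tz":0,"ax":0,"ay":0,"az":0,"gripper":1}]}}

```text
clock: 22.68
tcp_pos: [0.5967, 0.0225, 0.0224]
tool_rot: [0.377, 0.16, 0.91, -0.066]
contact_force: [-5.5, 1.4, 3.7]
gripper_width: 0.0855
grasp_force: 3.0
```

```bash
python3 -c "
from h import *
pose();look()
p,d=capture('side');cv2.imwrite('pics/s7.png',p[80:280,120:370].repeat(2,0).repeat(2,1))"
```

```text
t 22.675 p [0.5967 0.0225 0.0224] rot
 [[-0.664  0.341  0.666]
 [ 0.241  0.94  -0.241]
 [-0.708  0.    -0.706]] w 0.08550304181582506 j [ 0.24  0.45 -0.81 -0.39 -0.4   0.44] F [-5.5  1.4  3.7]
side green 222 z95 0.0701 c [0.6324 0.0127] rms 0.0025
side blue 210 z95 0.1099 c [0.6315 0.014 ] rms 0.0037
side orange 109 z95 0.1443 c [0.6334 0.0129] rms 0.0016
top green 82 z95 0.0725 c [0.6314 0.0087] rms 0.0012
top blue 172 z95 0.113 c [0.6302 0.0094] rms 0.0023
top orange 57 z95 0.1474 c [0.6315 0.0093] rms 0.0012
```

View pics/s7.png

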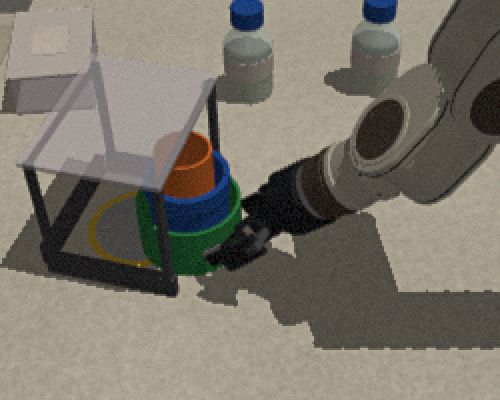

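The view shows the dish partly under the plate. The wide knuckles come close to the near post at (168,235), so I'll back off, narrow the fingers to about 50 mm and align the heading to -12° for the final push.

```bash
python3 -c "
from h import *
print(goal((.5586,.0261,.028),push(-12,45)))"
```

```text
t 22.825 p [0.5968 0.0227 0.0227] rot
 [[-0.663  0.341  0.666]
 [ 0.241  0.94  -0.241]
 [-0.708  0.001 -0.706]] w 0.0851625381400842 j [ 0.24  0.45 -0.81 -0.39 -0.4   0.44] F [-0.6 -1.5 -0.4]
(array([-0.096,  0.009,  0.013]), array([-0.   ,  0.002,  0.132]))
```

Emit:
{"method": "apply_moves", "body": {"rows": [{"tx":-0.03,"ty":0.011,"tz":0,"ax":0,"ay":0,"az":0,"gripper":1},{"tx":-0.07,"ty":0.026,"tz":0.005,"ax":0,"ay":0,"az":0,"gripper":1},{"tx":-0.11,"ty":0.03,"tz":0.013,"ax":0,"ay":0.002,"az":0.04,"gripper":0.15},{"tx":-0.11,"ty":0.012,"tz":0.013,"ax":0,"ay":0.002,"az":0.132,"gripper":0.15},{"tx":-0.1,"ty":0.01,"tz":0.013,"ax":0,"ay":0.002,"az":0.132,"gripper":0.15},{"tx":-0.1,"ty":0.01,"tz":0.013,"ax":0,"ay":0.002,"az":0.132,"gripper":0.15},{"tx":-0.1,"ty":0.01,"tz":0.013,"ax":0,"ay":0.002,"az":0.132,"gripper":0.15},{"tx":-0.1,"ty":0.01,"tz":0.013,"ax":0,"ay":0.002,"az":0.132,"gripper":0.15}]}}

```text
clock: 23.82
tcp_pos: [0.5567, 0.0277, 0.0278]
tool_rot: [0.38, 0.096, 0.919, -0.039]
contact_force: [0.2, -0.3, -0.1]
gripper_width: 0.0492
grasp_force: 0.0
```

```bash
python3 -c "
from h import *
pose();look()
h=np.array([np.cos(np.radians(-12)),np.sin(np.radians(-12)),0]);D=np.array([.632,.0105,0]);l=np.array([-h[1],h[0],0])
p,d=capture('side');P=pts('side',d);b=p.max(-1)<75
q=(P[b&(P[...,2]>.012)&(P[...,2]<.12)]-D); a,s=q@h,q@l; k=(a<-.05)&(a>-.16)&(abs(s)<.1)
for lo in np.arange(-.14,-.05,.01):
    m=k&(a>lo)&(a<lo+.01)
    if m.any(): print(round(lo,2),m.sum(),'lat',np.round([s[m].min(),s[m].max()],3),'z',np.round([q[m][:,2].min(),q[m][:,2].max()],3))
print(goal((.699-.08*.978,-.004+.08*.208,.028),push(-12,45)))"
```

```text
t 23.825 p [0.5567 0.0277 0.0278] rot
 [[-0.692  0.207  0.691]
 [ 0.147  0.978 -0.146]
 [-0.707  0.001 -0.708]] w 0.04919093301148531 j [ 0.2   0.39 -0.95 -0.51 -0.29  0.3 ] F [ 0.2 -0.3 -0.1]
side green 222 z95 0.0699 c [0.633  0.0125] rms 0.0025
side blue 214 z95 0.1097 c [0.6319 0.0136] rms 0.0038
side orange 112 z95 0.1448 c [0.6335 0.0128] rms 0.0016
top green 58 z95 0.0725 c [0.6316 0.0084] rms 0.001
top blue 166 z95 0.1126 c [0.6305 0.0093] rms 0.0022
top orange 60 z95 0.1476 c [0.6314 0.0093] rms 0.0012
-0.14 141 lat [-0.063  0.071] z [0.065 0.116]
-0.13 145 lat [-0.058  0.066] z [0.055 0.104]
-0.12 113 lat [-0.053  0.063] z [0.054 0.094]
-0.11 82 lat [-0.052  0.06 ] z [0.04  0.076]
-0.1 79 lat [-0.026  0.042] z [0.024 0.063]
-0.09 53 lat [-0.026  0.042] z [0.024 0.055]
-0.08 10 lat [-0.024  0.036] z [0.034 0.045]
-0.07 29 lat [-0.007  0.012] z [0.013 0.065]
-0.06 128 lat [-0.018  0.038] z [0.013 0.067]
t 23.975 p [0.5565 0.0275 0.0277] rot
 [[-0.692  0.207  0.691]
 [ 0.147  0.978 -0.146]
 [-0.706  0.    -0.708]] w 0.04925191133493724 j [ 0.2   0.39 -0.95 -0.51 -0.29  0.3 ] F [-0.2  0.8 -0.2]
(array([ 0.161, -0.037,  0.001]), array([-0.001, -0.001, -0.001]))
```

Emit:
{"method": "apply_moves", "body": {"rows": [{"tx":0.02,"ty":-0.0045,"tz":0,"ax":0,"ay":0,"az":0,"gripper":0.15},{"tx":0.045,"ty":-0.01,"tz":0,"ax":0,"ay":0,"az":0,"gripper":0.15},{"tx":0.07,"ty":-0.016,"tz":0,"ax":0,"ay":0,"az":0,"gripper":0.15},{"tx":0.095,"ty":-0.0215,"tz":0,"ax":0,"ay":0,"az":0,"gripper":0.15},{"tx":0.12,"ty":-0.027,"tz":0,"ax":0,"ay":0,"az":0,"gripper":0.15},{"tx":0.145,"ty":-0.033,"tz":0,"ax":0,"ay":0,"az":0,"gripper":0.15},{"tx":0.17,"ty":-0.0385,"tz":0,"ax":0,"ay":0,"az":0,"gripper":0.15},{"tx":0.18,"ty":-0.041,"tz":0,"ax":0,"ay":0,"az":0,"gripper":0.15}]}}

```text
clock: 24.98
tcp_pos: [0.6292, 0.0106, 0.0276]
tool_rot: [0.38, 0.096, 0.919, -0.04]
contact_force: [-4.5, 0.9, 0.4]
gripper_width: 0.0493
grasp_force: 2.0
```

```bash
python3 -c "
from h import *
pose();look()"
```

```text
t 24.975 p [0.6292 0.0106 0.0276] rot
 [[-0.692  0.207  0.691]
 [ 0.147  0.978 -0.146]
 [-0.706  0.001 -0.708]] w 0.04930007205998453 j [ 0.13  0.46 -0.78 -0.42 -0.24  0.24] F [-4.5  0.9  0.4]
side green 224 z95 0.0701 c [0.6868 0.0039] rms 0.0035
side blue 90 z95 0.1102 c [0.687 0.005] rms 0.002
top green 20 z95 0.0734 c [ 0.6854 -0.0013] rms 0.0011
```

Emit:
{"method": "apply_moves", "body": {"rows": [{"tx":0.012,"ty":-0.004,"tz":0,"ax":0,"ay":0,"az":0,"gripper":0.15},{"tx":0.025,"ty":-0.009,"tz":0,"ax":0,"ay":0,"az":0,"gripper":0.15},{"tx":0.032,"ty":-0.012,"tz":0,"ax":0,"ay":0,"az":0,"gripper":0.15},{"tx":0.032,"ty":-0.012,"tz":0,"ax":0,"ay":0,"az":0,"gripper":0.15}]}}

```text
clock: 25.58
tcp_pos: [0.6416, 0.0061, 0.0279]
tool_rot: [0.38, 0.096, 0.919, -0.039]
contact_force: [-1.9, 0.5, -0.1]
gripper_width: 0.049
grasp_force: 0.9
```

```bash
python3 -c "
from h import *
pose();look()"
```

```text
t 25.575 p [0.6416 0.0061 0.0279] rot
 [[-0.692  0.207  0.692]
 [ 0.147  0.978 -0.146]
 [-0.707  0.001 -0.707]] w 0.049043513284901 j [ 0.12  0.47 -0.75 -0.41 -0.23  0.23] F [-1.9  0.5 -0.1]
side green 221 z95 0.0702 c [ 6.994e-01 -5.000e-04] rms 0.0042
side blue 89 z95 0.1098 c [0.6988 0.0011] rms 0.0021
```

Emit:
{"method": "apply_moves", "body": {"rows": [{"tx":-0.02,"ty":0.004,"tz":0,"ax":0,"ay":0,"az":0,"gripper":0.15},{"tx":-0.06,"ty":0.013,"tz":0,"ax":0,"ay":0,"az":0,"gripper":0.15},{"tx":-0.12,"ty":0.026,"tz":0,"ax":0,"ay":0,"az":0,"gripper":0.15},{"tx":-0.2,"ty":0.042,"tz":0,"ax":0,"ay":0,"az":0,"gripper":0.15},{"tx":-0.28,"ty":0.06,"tz":0,"ax":0,"ay":0,"az":0,"gripper":0.15},{"tx":-0.28,"ty":0.06,"tz":0.05,"ax":0,"ay":0,"az":0,"gripper":0.15},{"tx":-0.28,"ty":0.06,"tz":0.1,"ax":0,"ay":0,"az":0,"gripper":0.15},{"tx":-0.28,"ty":0.06,"tz":0.1,"ax":0,"ay":0,"az":0,"gripper":0.15}]}}

```text
clock: 26.68
tcp_pos: [0.5306, 0.0303, 0.0702]
tool_rot: [0.383, 0.097, 0.918, -0.039]
contact_force: [0.3, 0.3, -0.1]
gripper_width: 0.0487
grasp_force: 0.0
```

```bash
python3 -c "
from h import *
pose();look()
p,d=capture('side');cv2.imwrite('pics/s8.png',p[80:280,100:350].repeat(2,0).repeat(2,1))"
```

```text
t 26.675 p [0.5306 0.0303 0.0702] rot
 [[-0.688  0.207  0.695]
 [ 0.148  0.978 -0.145]
 [-0.71   0.002 -0.704]] w 0.048729063998610905 j [ 0.23  0.23 -0.98 -0.37 -0.3   0.32] F [ 0.3  0.3 -0.1]
side green 223 z95 0.0701 c [ 6.995e-01 -5.000e-04] rms 0.0017
side blue 91 z95 0.1098 c [0.699  0.0014] rms 0.0022
```

View pics/s8.png

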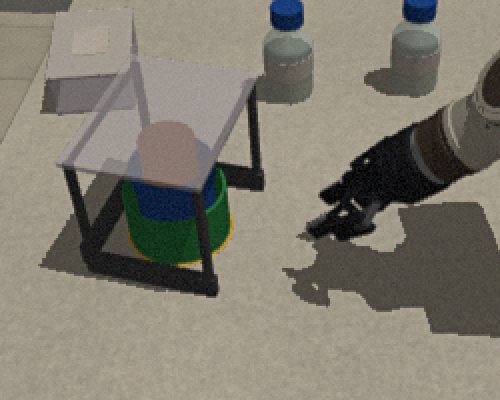

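The nest stands upright over the ring: dish at (178,225) in the crop, with a yellow rim visible around its base. It is about 2 mm off centre, the robot is clear and the bottles are untouched.

```bash
python3 -c "
from bench import env
print(env.job_done())"
```

```text
the job is handed in; nothing more can be done
None
```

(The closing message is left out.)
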